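# Load the guarded bench press

### The job

Get the little bench press ready for its next stroke: lift the drop guard, hook its slotted bar over the rod so that it stays up by itself, and draw the loading shuttle right out. Stand every hub blank that lies on the bench flat in a bay of the shuttle (flange down, one to a bay), push the shuttle fully home, then unhook the bar and let the guard right down with the bar upright. Before you finish, also turn the stroke collar until its pointer stands at the long mark, and leave the other things on the bench alone.

Things in the scene. Friction and masses are not known exactly. Their poses are not given: they have to be found in the camera images.
- press: Grey bench press, fixed. Origin on the bench under the guard's plane, midway between its uprights; x to its back (away from the robot at yaw 0), y to its left, z up. In mm: guard plate x -5..0; uprights x 0..48, |y| 86..102, to z 262; head x 32..157, |y| < 85, z 123..198, cap on it to z 219. At y -90..-280 it is only a 12 mm thick foot with the stroke barrel.
- guard (a joint): Height of the drop guard (m), sliding straight up: 0 = down, 0.083 = upper stop, about 0.060 when hung by its hooked bar. Clear plate 168 x 72 mm, lower edge at z 28 mm when down. About 0.55 kg with its bar; damped: lifting takes 6 N plus 25 N per m/s; let go, it sinks at 0.2 m/s. While down it stands in the shuttle's way.
- bar (a joint): Lean of the slotted bar (rad): upright flat steel bar 8 mm thick, hinged on the guard's top about press y, at press x 0, y 0, z 110 mm + guard. 0 = upright, grows as its top leans back (to press +x), up to 0.55; a weak spring (under 0.15 N m) returns it. Hooked it stands at about 0.32. To unhook, raise the guard to the upper stop, let the bar come upright, lower.
- bar_slot (a point): Seat of the rod in the bar: 84 mm up the bar from the hinge, 10 mm behind its line. The slot's mouth is open at the back edge from 54 to 76 mm up; a pocket 12 mm wide runs up from it to 88 mm, shut behind by a lip. To hook: lift to the upper stop, lean the bar back about 0.42 till its spine meets the rod, then lower some 20 mm so that the rod seats in the pocket.
- bar_ball (a point): Centre of the black ball, 30 mm across, on top of the slotted bar, 150 mm from its hinge (z 260 mm with the guard down). The place to grip guard and bar; between fingers that close along press y it can pivot as the bar leans.
- press_rod (a point): Middle of the fixed catch rod, 8 mm thick, running along press y between the uprights, at press x 36, z 247 mm.
- shuttle (a joint): How far the loading shuttle is drawn out toward press -x (m): 0 = fully home under the rams, 0.135 = right out (stop). Friction about 1.5 N; it stays where it is left.
- shuttle_post (a point): Point on the axis of the shuttle's upright black post, 18 mm thick, top 15 mm above this point, foot 31 mm below it (z 24..70 mm). It stands before the guard (press x -65 mm when home): the place to grip to draw or push the shuttle; fingers there should close along press y.
- bay0 (a point): Centre of the floor of the shuttle's left bay, z 22 mm. The bays stand in a row along press y, 52 mm apart, each 48 x 48 mm inside; rims 6 mm high, the front one (to press -x) 14 mm. When right out the centre stands 83 mm before the guard's plane, so fingers there should close along press y.
- bay1 (a point): Centre of the floor of the middle bay.
- bay2 (a point): Centre of the floor of the right bay.
- collar_axis (a point): Point on the upright axis of the stroke collar, at z 55 mm: dark fluted ring, 54 mm across, z 40..68 mm, round a fixed aluminium barrel (36 mm across, top at z 72 mm). At press x -70, y -220 mm.
- collar (a joint): Angle of the stroke collar (rad), positive anticlockwise seen from above, range -0.6 to 2.1. 0 = its pointer (small light rib on its rim) stands over the long mark on the foot, on the side toward press -x (short marks: the other clicks). It clicks into detents every 0.4 rad, one of them at 0; turning takes about 0.1 N m.
- hub_a: Turned aluminium hub blank: flange 38 mm across and 8 mm thick below, boss 22 mm across above it, 30 mm high in all, 60 g. Origin at the centre of its underside, z along its axis, up. Two or three such blanks lie on the bench; an absent one reads None.
- hub_b: Turned aluminium hub blank: flange 38 mm across and 8 mm thick below, boss 22 mm across above it, 30 mm high in all, 60 g. Origin at the centre of its underside, z along its axis, up. Two or three such blanks lie on the bench; an absent one reads None.
- hub_c: Turned aluminium hub blank: flange 38 mm across and 8 mm thick below, boss 22 mm across above it, 30 mm high in all, 60 g. Origin at the centre of its underside, z along its axis, up. Two or three such blanks lie on the bench; an absent one reads None.
- tape_roll: Roll of black tape, 66 mm across, 18 mm high; to be left alone.
- cup_ring: Small metal cup, 55 mm across, 23 mm high; to be left alone.
- grease_tube: Yellow tube, 92 x 141 x 30 mm; to be left alone.

How it is judged:
By the outcome, as a careful person would: the job done as asked, in the order asked, and still so for the second after the job is handed in, with the robot touching nothing.
Of hub_a, hub_b, hub_c only 2 to 3 are there at a start; the rules pass over those that are not, and their reading is None.
At some moment in a run one of hub_a, hub_b, hub_c may be knocked a few centimetres aside while the robot is not near it.
Once in a run the grip may slacken for a moment while it holds something.
It also fails if it takes over 210 s, if anything falls off the work surface, if the arm or the gripper's body presses on something with over 40 N, if the wrist force passes 120 N, or if a joint passes its speed limit or range.

### The arm

A 6-joint arm with a two-finger parallel gripper is mounted at the origin on a cart in front of the work surface, level with it; the furniture and walls round the work are solid. World frame = base frame: x ahead of the robot, y to its left, z up, the work surface at z = 0. Lengths are in m, angles in rad, forces in N, time in s.
With the tool pointing down it reaches from about 0.325 to 0.85 m from the base axis. Payload 15.5 kg.
Tool frame: the origin (TCP) lies at the centre of the arm's flange, where the gripper is bolted on; the fingertips stand ahead of it and the grasp point (between the pads) lies 172 mm ahead of it (robot.tcp_to_tips is the z of the fingertips in the tool frame, in m); z points along the fingers, y is the line along which they close (so a half turn about z gives the same grasp; the last joint's range is limited). The gripper opens to 91 mm and grips with 3 to 60 N. Pads are 32 mm wide; open, the fingers measure 118 mm over their backs; the gripper's body (76 mm by 178 mm) begins 60 mm behind the grasp point.
Start: joints at [1.218, 0.494, 1.345, -0, 1.302, -0.096], TCP at [0.159, 0.605, 0.405] pointing down, gripper open.
Joint ranges: [-2.91, 2.91], [-0.82, 2.16], [0.22, 2.67], [-1.22, 4.37], [0.12, 2.79], [-3.08, 3.08]. Speed limits (rad/s): [1.89, 1.89, 2.57, 3.01, 3.01, 3.01].

### API

Orientations are given as a unit quaternion [w, x, y, z].
In Python, from plant import readout, vision, ticket, robot gives the robot as it stands. The module is installed in compiled form; this text tells all that it offers.
- The arm moves only by the tool servo_tool, never from a script. Its argument "steps" is a list of rows, each a list of 5 numbers: the shift along the world's x, y, z in mm, then the turn about the world's z in units of 8 degrees (1.0 is 8 degrees), then the finger opening in mm, from 0 to 91.2. A call has 1 to 8 rows; each row is the pose to reach, as a shift and turn from the pose commanded when the call began; what a row does not reach only later rows make up. A row lasts 1/10 s, in which the tool goes at most 50 mm and 8.59 degrees, less where a joint would pass 70% of its speed; a pose out of reach is approached as far as the arm can. A call with a gripper value outside its range is refused whole. The fingers move at their own pace and stop on an object; the grip force is fixed at half the most. Time passes only in rows, so rows that repeat a pose let the fingers close. It gives the time, the measured TCP pose, the force, the opening and the grip force at its end, in the units of the state.
- readout.read_state(): the state, without advancing time (a new reading comes with each control period).
- vision.get_image(name): name is "scene" or "top" or "wrist"; returns a dict with "img" (384x512x3 uint8, red, green, blue), "camera_matrix" (3x3 intrinsics, pixels), "world_from_camera" (4x4, takes a point from camera to world coordinates). Camera axes: x right, y up, looking along -z (the intrinsics and any distortion apply to the point x, -y, -z); pixel columns grow to the right and rows downward; lengths in m; the calibration is good to about 2 mm. A picture is of the moment at which its call begins. There is no depth.
- ticket.hand_in(): hands the job in; it is judged then, once.
The state is a dict: "time": time; "joint_positions": joint angles; "joint_velocities": joint speeds; "effort": joint torques, N m; "eef_pos": TCP position; "orientation": TCP orientation; "wrist_force": force on the tool from outside, world axes, zero at the start; "torque": the same for the moment, N m; "width": finger opening in m; "grasp_force": force on a finger pad.
Only numpy, scipy, OpenCV 4.12 (cv2) and the standard library are available. Lean on these libraries where they do the work, as an engineer would, in place of code of your own. Each camera call takes 0.05 s, during which the arm holds its last target. There are 200 camera calls.

## Working session

There is one attempt and no reset: what is moved stays moved. The work goes in short steps, Python scripts to look and compute and a tool call to move; the robot and the scene stay as the last step left them, time stands still between calls to the robot, and variables do not carry over. Pictures are saved under pics/ and viewed, at most 14 in all, crops included, and the job is handed in when it is done.

Besides the shell and the picture viewer there is one more tool, called after "Emit:" by a JSON object that holds its "fn" and its "kwargs". servo_tool: Moves the arm, as the interface text tells. Its arguments: {"type":"object","properties":{"steps":{"type":"array","items":{"type":"array","items":{"type":"number"}}}},"required":["steps"]}

```bash
mkdir -p pics
cat > h.py <<'E'
import numpy as np, cv2
from plant import readout, vision, ticket, robot
def snap(name,fn,crop=None,s=1):
    d=vision.get_image(name); np.savez('pics/'+fn+'.npz',K=d['camera_matrix'],T=d['world_from_camera'],img=d['img'])
    save(fn,fn,crop,s); return d
def save(src,fn,crop=None,s=1):
    im=np.load('pics/'+src+'.npz')['img'][:,:,::-1]
    if crop: im=im[crop[1]:crop[3],crop[0]:crop[2]]
    cv2.imwrite('pics/'+fn+'.png',cv2.resize(im,None,fx=s,fy=s,interpolation=cv2.INTER_CUBIC))
def px2w(src,u,v,z):
    d=np.load('pics/'+src+'.npz');K,T=d['K'],d['T']
    r=np.linalg.inv(K)@[u,v,1]; r=T[:3,:3]@np.array([r[0],-r[1],-r[2]]); o=T[:3,3]
    return o+r*(z-o[2])/r[2]
def w2px(src,p):
    d=np.load('pics/'+src+'.npz');K,T=d['K'],d['T']
    c=T[:3,:3].T@(np.array(p)-T[:3,3]); q=K@[c[0],-c[1],-c[2]]; return q[:2]/q[2]
E
python3 - <<'E'
from h import *
a=snap('scene','s0');b=snap('top','t0')
im=np.hstack([a['img'],b['img']])[:,:,::-1]
cv2.imwrite('pics/both.png',np.vstack([a['img'],b['img']])[:,:,::-1][:, :])
for n in('s0','t0'):
    d=np.load('pics/'+n+'.npz');print(d['K'],d['T'].round(3))
print(readout.read_state(), robot.tcp_to_tips)
E
```

```text
[[442.78966655   0.         245.18663086]
 [  0.         442.78966655 185.36560232]
 [  0.           0.           1.        ]] [[ 0.801  0.243 -0.547 -0.292]
 [-0.598  0.316 -0.736 -1.128]
 [-0.006  0.917  0.398  0.78 ]
 [ 0.     0.     0.     1.   ]]
[[392.95468528   0.         254.68162878]
 [  0.         392.95468528 189.42378116]
 [  0.           0.           1.        ]] [[ 2.600e-02  9.790e-01 -2.030e-01  2.820e-01]
 [-1.000e+00  2.700e-02 -1.000e-03 -3.200e-02]
 [ 4.000e-03  2.030e-01  9.790e-01  1.423e+00]
 [ 0.000e+00  0.000e+00  0.000e+00  1.000e+00]]
{'time': 0.1, 'joint_positions': array([ 1.21849614e+00,  4.94137671e-01,  1.34606198e+00,  2.69014847e-05,
        1.30248294e+00, -9.54927090e-02]), 'joint_velocities': array([-0.00018907, -0.00190004, -0.00192084,  0.00132594, -0.0018895 ,
        0.00058406]), 'effort': array([ 1.06737665e-03, -8.80244279e+01, -3.82547343e+01,  7.08212773e-02,
        4.82402416e-02,  1.85350581e-05]), 'eef_pos': array([0.15869084, 0.60438739, 0.40418987]), 'orientation': array([-1.33644012e-04,  1.28054713e-01,  9.91766955e-01, -5.28489120e-04]), 'wrist_force': array([ 0.93653598,  0.11396064, -0.3357767 ]), 'torque': array([0.04256036, 0.02275992, 0.03434833]), 'grasp_force': 0.0, 'width': 0.091122555666266} 0.1908
```

View pics/s0.png

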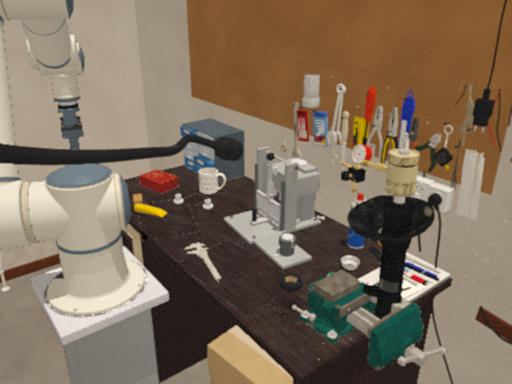

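View pics/t0.png

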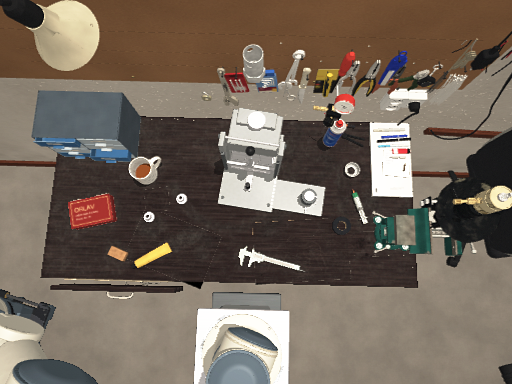

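The top view shows two hubs, at about (149,217) and (182,199). The press is around (250,165), its collar at (308,197) and the shuttle post near (248,185). I'll enlarge these.

Run:
```python
from h import *
save('t0','t0c',(135,95,335,245),4)
save('s0','s0c',(140,130,340,280),4)
```

```text
(no output)
```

View pics/t0c.png

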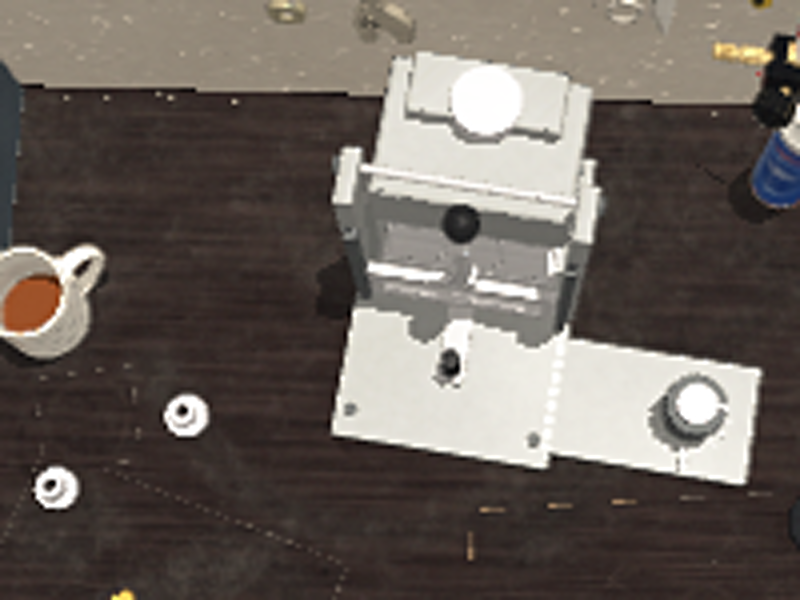

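View pics/s0c.png

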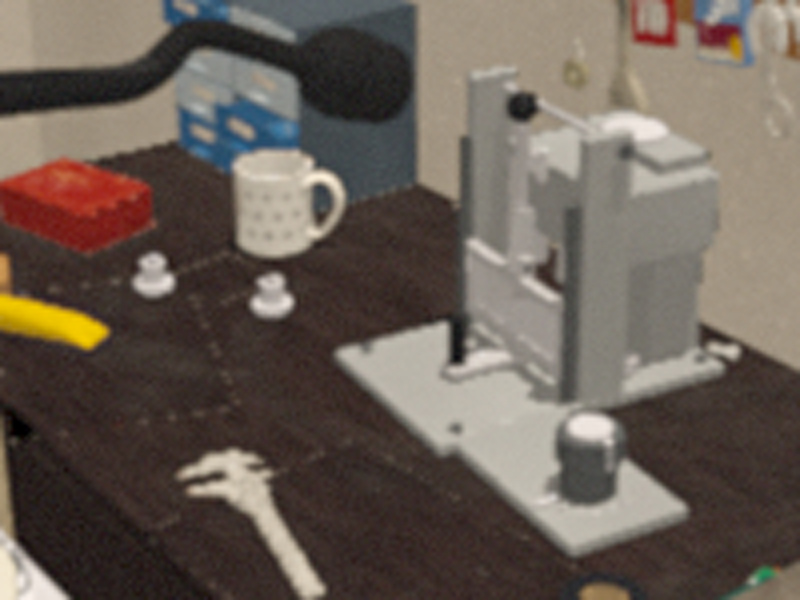

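Run:
```python
from h import *
P={'ball':(461,224,.26),'rodL':(362,170,.247),'rodR':(577,207,.247),'barrel':(697,403,.072),'post':(452,358,.070),'cFL':(332,433,.012),'cFR':(548,466,.012),'cfR2':(745,484,.012),'cfR3':(761,370,.012),'longmark':(679,460,.012),
'hubA':(187,410,.030),'hubB':(55,485,.030),'hubAf':(187,416,.008),'hubBf':(56,489,.008)}
W={k:px2w('t0',135+(u+.5)/4-.5,95+(v+.5)/4-.5,z) for k,(u,v,z) in P.items()}
for k,w in W.items(): print(k,w.round(4))
S={'ball':(521,105,.26),'barrel':(592,425,.072),'post':(458,320,.070),'hubA':(271,279,.03),'hubB':(152,259,.03)}
for k,(u,v,z) in S.items(): print('S',k,px2w('s0',140+(u+.5)/4-.5,130+(v+.5)/4-.5,z).round(4))
r=W['rodL']-W['rodR'];print('yaw rod',np.degrees(np.arctan2(-r[0],r[1])))
r=W['cFL']-W['cFR'];print('yaw foot',np.degrees(np.arctan2(-r[0],r[1])))
# fit with ball(0,0) and barrel (-70,-220), post(-65,0)
X=np.array([[0,0],[-.07,-.22],[-.065,0],[.036,0]]);Y=np.array([W['ball'],W['barrel'],W['post'],(W['rodL']+W['rodR'])/2])[:,:2]
xm,ym=X.mean(0),Y.mean(0);H=(X-xm).T@(Y-ym);th=np.arctan2(H[0,1]-H[1,0],H[0,0]+H[1,1])
R=np.array([[np.cos(th),-np.sin(th)],[np.sin(th),np.cos(th)]]);t=ym-R@xm
print('fit',np.degrees(th),t,(Y-(X@R.T+t)))
```

```text
ball [ 0.6448 -0.0121  0.26  ]
rodL [0.6909 0.0671 0.247 ]
rodR [ 0.6652 -0.1021  0.247 ]
barrel [ 0.5458 -0.2201  0.072 ]
post [ 0.5808 -0.0044  0.07  ]
cFL [0.5208 0.1038 0.012 ]
cFR [ 0.4957 -0.0932  0.012 ]
cfR2 [ 0.4841 -0.2717  0.012 ]
cfR3 [ 0.59   -0.2873  0.012 ]
longmark [ 0.5044 -0.212   0.012 ]
hubA [0.5352 0.2335 0.03  ]
hubB [0.4641 0.3467 0.03  ]
hubAf [0.5336 0.2373 0.008 ]
hubBf [0.4634 0.3515 0.008 ]
S ball [ 0.644  -0.0129  0.26  ]
S barrel [ 0.546  -0.2241  0.072 ]
S post [ 0.5779 -0.0096  0.07  ]
S hubA [0.5352 0.2377 0.03  ]
S hubB [0.4644 0.3518 0.03  ]
yaw rod -8.63774966549189
yaw foot -7.241075374367486
fit -7.675478773369533 [ 0.64426622 -0.01230706] [[ 0.00058062  0.00024627]
 [ 0.00033207  0.00093145]
 [ 0.0009355  -0.00081639]
 [-0.00184819 -0.00036134]]
```

Emit:
{"fn": "servo_tool", "kwargs": {"steps": [[15,-20,40,0.5,91],[40,-52,75,0.88,91],[70,-90,75,0.88,91],[100,-128,75,0.88,91],[130,-166,75,0.88,91],[160,-204,75,0.88,91],[190,-242,75,0.88,91],[220,-280,75,0.88,91]]}}

```text
time: 0.9
eef_pos: [0.3795, 0.3227, 0.4796]
orientation: [-0.0, 0.067, 0.998, -0.0]
wrist_force: [1.2, 1.2, 0.4]
width: 0.0909
grasp_force: 0.0
```

Emit:
{"fn": "servo_tool", "kwargs": {"steps": [[30,-38,0,0,91],[60,-76,0,0,91],[90,-114,0,0,91],[120,-152,0,0,91],[150,-190,0,0,91],[180,-228,0,0,91],[210,-266,0,0,91],[240,-300,0,0,91]]}}

```text
time: 1.7
eef_pos: [0.6196, 0.0224, 0.4794]
orientation: [-0.0, 0.067, 0.998, -0.0]
wrist_force: [0.3, 0.4, 0.7]
width: 0.0908
grasp_force: 0.0
```

Emit:
{"fn": "servo_tool", "kwargs": {"steps": [[24.5,-34.5,0,0,91],[24.5,-34.5,0,0,91],[24.5,-34.5,-25,0,91],[24.5,-34.5,-48,0,91],[24.5,-34.5,-48,0,50],[24.5,-34.5,-48,0,10],[24.5,-34.5,-48,0,10],[24.5,-34.5,-48,0,10]]}}

```text
time: 2.5
eef_pos: [0.6434, -0.0099, 0.433]
orientation: [0.001, 0.067, 0.998, -0.0]
wrist_force: [-0.1, 0.2, 0.7]
width: 0.0616
grasp_force: 0.0
```

Emit:
{"fn": "servo_tool", "kwargs": {"steps": [[0,-1,0,0,10],[0,-1,0,0,10],[0,-1,0,0,10],[0,-1,0,0,10],[0,-1,0,0,10],[0,-1,0,0,10]]}}

```text
time: 3.1
eef_pos: [0.6433, -0.0113, 0.4318]
orientation: [0.0, 0.067, 0.998, -0.0]
wrist_force: [-1.4, -5.5, 2.1]
width: 0.0284
grasp_force: 30.0
```

Emit:
{"fn": "servo_tool", "kwargs": {"steps": [[0,-1,12,0,10],[0,-1,24,0,10],[0,-1,36,0,10],[0,-1,48,0,10],[0,-1,60,0,10],[0,-1,72,0,10],[0,-1,82,0,10],[0,-1,84,0,10]]}}

```text
time: 3.9
eef_pos: [0.6432, -0.0119, 0.5164]
orientation: [0.0, 0.067, 0.998, 0.0]
wrist_force: [1.7, 2.7, -16.3]
width: 0.0284
grasp_force: 30.0
```

Emit:
{"fn": "servo_tool", "kwargs": {"steps": [[15,-2,-1,0,10],[30,-4,-3,0,10],[44,-6,-7,0,10],[53,-7,-10,0,10],[59,-8,-12.5,0,10],[61,-8.2,-13,0,10],[62,-8.3,-13.5,0,10],[62,-8.3,-13.5,0,10]]}}

```text
time: 4.7
eef_pos: [0.7049, -0.0203, 0.5022]
orientation: [-0.0, 0.067, 0.998, -0.0]
wrist_force: [-4.7, 1.1, -6.7]
width: 0.0282
grasp_force: 30.0
```

Emit:
{"fn": "servo_tool", "kwargs": {"steps": [[-3,0.4,-5,0,10],[-7,1,-10,0,10],[-11,1.5,-15,0,10],[-14,1.9,-18,0,10],[-15,2,-20,0,10],[-15,2,-20,0,10]]}}

```text
time: 5.3
eef_pos: [0.6909, -0.0184, 0.4854]
orientation: [0.004, 0.067, 0.998, -0.0]
wrist_force: [5.9, 0.0, 17.4]
width: 0.029
grasp_force: 30.0
```

Emit:
{"fn": "servo_tool", "kwargs": {"steps": [[0,0,2,0,10],[0,0,2,0,40],[0,0,2,0,70],[0,0,2,0,70],[0,0,2,0,70],[0,0,20,0,70],[-10,0,60,0,70],[-50,5,80,0,70]]}}

```text
time: 6.1
eef_pos: [0.6417, -0.0138, 0.5637]
orientation: [0.001, 0.067, 0.998, -0.0]
wrist_force: [-0.3, 0.5, -0.1]
width: 0.07
grasp_force: 0.0
```

Run:
```python
from h import *
snap('scene','s1',(140,130,340,280),4)
```

```text
(no output)
```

View pics/s1.png

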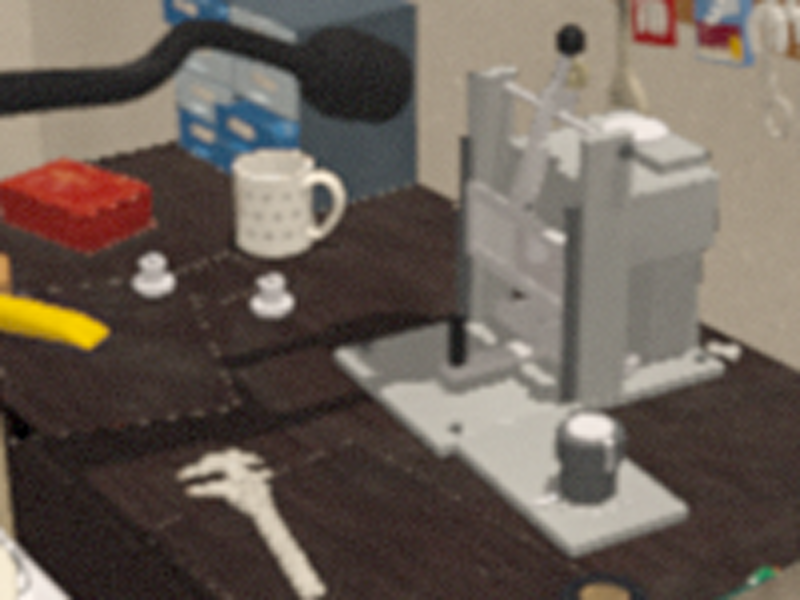

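The guard hangs with its ball at (570,40) and the bar leaning onto the rod. The shuttle post is next, at (457,340).

Emit:
{"fn": "servo_tool", "kwargs": {"steps": [[-45,6,-10,0,70],[-90,12,-25,0,70],[-107,16,-70,0,70],[-107,16,-120,0,70],[-107,16,-170,0,70],[-107,16,-220,0,70],[-107,16,-270,0,70],[-107,16,-305,0,70]]}}

```text
time: 6.95
eef_pos: [0.5323, 0.0028, 0.2544]
orientation: [-0.001, 0.067, 0.998, 0.0]
wrist_force: [0.3, 0.0, 0.9]
width: 0.07
grasp_force: 0.0
```

Emit:
{"fn": "servo_tool", "kwargs": {"steps": [[0,0,-20,0,70],[0,0,-31,0,70],[22,-3,-31,0,70],[43,-5.5,-31,0,60],[43,-5.5,-31,0,20],[43,-5.5,-31,0,0],[43,-5.5,-31,0,0],[43,-5.5,-31,0,0]]}}

```text
time: 7.75
eef_pos: [0.5756, -0.0027, 0.2265]
orientation: [-0.0, 0.067, 0.998, 0.0]
wrist_force: [0.8, 0.5, -1.2]
width: 0.0326
grasp_force: 0.0
```

Close, then pull 135 mm along (-0.991, 0.134).

Emit:
{"fn": "servo_tool", "kwargs": {"steps": [[1,-0.5,0,0,0],[1,-0.5,0,0,0],[1,-0.5,0,0,0],[-15,1.7,0,0,0],[-35,4.5,0,0,0],[-55,7,0,0,0],[-75,10,0,0,0],[-95,12.5,0,0,0]]}}

```text
time: 8.55
eef_pos: [0.4809, 0.0105, 0.2264]
orientation: [0.001, 0.067, 0.998, 0.001]
wrist_force: [5.7, 16.3, -5.9]
width: 0.0174
grasp_force: 30.0
```

Emit:
{"fn": "servo_tool", "kwargs": {"steps": [[-15,2,0,0,0],[-28,3.8,0,0,0],[-35,4.7,0,0,0],[-39,5.2,0,0,0],[-40,5.4,0,0,0],[-40,5.4,0,0,0]]}}

```text
time: 9.15
eef_pos: [0.4427, 0.0157, 0.2264]
orientation: [0.002, 0.067, 0.998, 0.001]
wrist_force: [11.7, 17.9, -11.2]
width: 0.0171
grasp_force: 30.0
```

Emit:
{"fn": "servo_tool", "kwargs": {"steps": [[-1,2,0,0,0],[-1,2,0,0,0],[0,2,0,0,30],[0,2,0,0,60],[0,2,0,0,60],[0,2,40,0,60],[0,2,90,0,60],[0,2,140,0,60]]}}

```text
time: 9.95
eef_pos: [0.4405, 0.0172, 0.3677]
orientation: [-0.001, 0.067, 0.998, 0.0]
wrist_force: [1.0, -0.7, -0.8]
width: 0.0599
grasp_force: 0.0
```

Run:
```python
from h import *
snap('wrist','w1');snap('top','t1')
save('t1','t1c',(135,95,335,245),4)
```

```text
(no output)
```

View pics/w1.png

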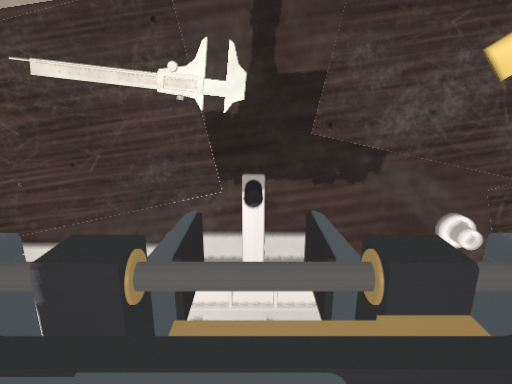

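The wrist picture shows the post top at (253,188), the shuttle plate below it with its dividers near x 231 and 276, and a hub at (460,230), partly in view.

Run:
```python
from h import *
for n,u,v,z in [('posttop',253,190,.07),('hubtop',470,238,.03),('hubfl',457,227,.008),('divL',231,297,.028),('divR',276,297,.028)]: print(n,px2w('w1',u,v,z).round(4))
for n,p in dict(post=(.446,.0145,.07),hub=(.5352,.2345,.03),hubB=(.4640,.348,.03)).items(): print(n,w2px('w1',p).round(1))
print(np.load('pics/w1.npz')['T'].round(3),readout.read_state()['eef_pos'])
```

```text
posttop [0.4393 0.0179 0.07  ]
hubtop [0.5353 0.2436 0.03  ]
hubfl [0.5311 0.2429 0.008 ]
divL [ 0.5743 -0.0262  0.028 ]
divR [0.5813 0.0255 0.028 ]
post [250.3 197.4]
hub [461.6 238.9]
hubB [577.3 161.1]
[[ 0.134 -0.955 -0.264  0.366]
 [ 0.991  0.129  0.035  0.028]
 [ 0.001 -0.266  0.964  0.348]
 [ 0.     0.     0.     1.   ]] [0.44206322 0.01714254 0.3715461 ]
```

View pics/t1c.png

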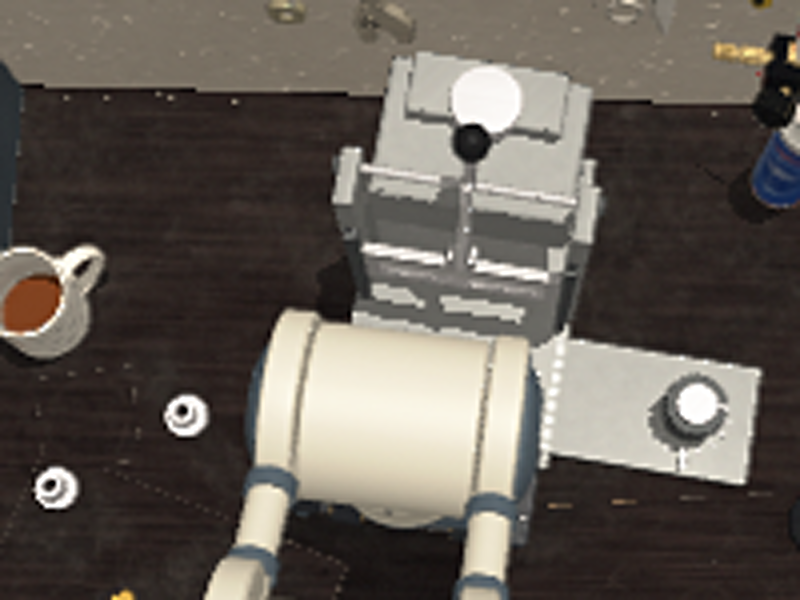

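Emit:
{"fn": "servo_tool", "kwargs": {"steps": [[18,44,0,0,60],[36,88,0,0,60],[54,132,0,0,60],[72,176,0,0,60],[90,220,0,0,60],[93,222,-30,0,60],[93,222,-50,0,60],[93,222,-50,0,60]]}}

```text
time: 10.85
eef_pos: [0.5331, 0.2392, 0.3134]
orientation: [-0.002, 0.067, 0.998, -0.001]
wrist_force: [-0.3, 0.2, 0.4]
width: 0.06
grasp_force: 0.0
```

Run:
```python
from h import *
snap('wrist','w2');print(readout.read_state()['eef_pos'])
print(w2px('w2',(.535,.239,.03)),w2px('w2',(.464,.348,.03)))
```

```text
[0.53363257 0.23905342 0.31510657]
[253.27639611 198.69468214] [376.32641651  97.09527757]
```

View pics/w2.png

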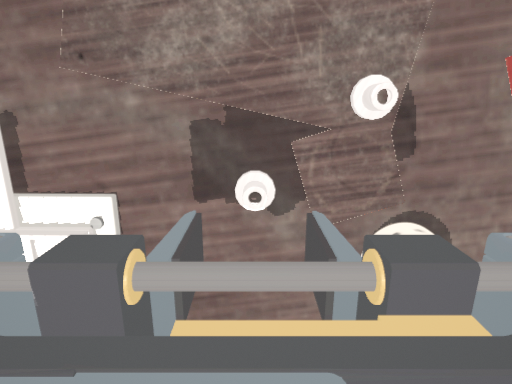

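The hub under the gripper is upright, with its boss top at (255,196), where I predicted. The second is at (383,97), and the mug is clear.

Emit:
{"fn": "servo_tool", "kwargs": {"steps": [[0,1,-40,0,60],[0,1,-80,0,60],[0,1,-105,0,60],[0,1,-114,0,60],[0,1,-114,0,40],[0,1,-114,0,10],[0,1,-114,0,10],[0,1,-114,0,10]]}}

```text
time: 11.7
eef_pos: [0.5346, 0.2402, 0.2035]
orientation: [0.001, 0.067, 0.998, 0.0]
wrist_force: [0.4, -0.5, 0.1]
width: 0.031
grasp_force: 0.0
```

Emit:
{"fn": "servo_tool", "kwargs": {"steps": [[0,0,0,0,10],[0,0,0,0,10],[0,0,0,0,10]]}}

```text
time: 12.0
eef_pos: [0.5344, 0.2401, 0.2029]
orientation: [0.0, 0.067, 0.998, 0.0]
wrist_force: [-1.1, -0.4, 9.0]
width: 0.0212
grasp_force: 30.0
```

Run:
```python
from h import *
print('hubB',px2w('w2',382.5,97,.03),px2w('w2',373,97,.008),'A',px2w('w2',255,197,.03))
```

```text
hubB [0.46458392 0.35289951 0.03      ] [0.46402708 0.35330201 0.008     ] A [0.53367419 0.2406932  0.03      ]
```

Emit:
{"fn": "servo_tool", "kwargs": {"steps": [[0,0,40,0,10],[0,0,80,0,10],[8,-45,90,0,10],[16,-90,90,0,10],[24,-135,90,0,10],[32,-178,90,0,10],[34.5,-189.5,90,0,10],[34.5,-189.5,70,0,10]]}}

```text
time: 12.8
eef_pos: [0.5699, 0.0486, 0.274]
orientation: [0.002, 0.068, 0.998, 0.0]
wrist_force: [0.5, 0.7, -1.5]
width: 0.0211
grasp_force: 30.0
```

Run:
```python
from h import *
snap('wrist','w3');s=readout.read_state();print(s['eef_pos'],s['width'],s['grasp_force'])
for p in [(.569,.0505,.022),(.5618,-.001,.022),(.5546,-.0525,.022)]:print(w2px('w3',p))
```

```text
[0.5684154  0.04970353 0.26997529] 0.020972603424306076 29.999663829803467
[254.36081255 203.56707906]
[186.95456935 203.45230842]
[119.5045966  203.33746333]
```

View pics/w3.png

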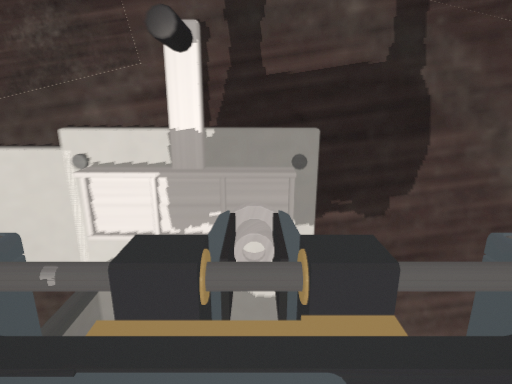

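Run:
```python
from h import *
for n,u,v,z in [('front inner b0',258,175,.036),('front outer',258,167,.036),('rear b1',190,237,.028),('front b1',190,175,.036),('divR',223,210,.028),('right wall',292,210,.028),('divL',156,210,.028),('posttop',162,23,.07)]: print(n,px2w('w3',u,v,z).round(4))
```

```text
front inner b0 [0.5439 0.0565 0.036 ]
front outer [0.5382 0.0573 0.036 ]
rear b1 [ 0.5872 -0.0024  0.028 ]
front b1 [0.5373 0.0089 0.036 ]
divR [0.5689 0.0266 0.028 ]
right wall [0.576  0.0782 0.028 ]
divL [ 0.562  -0.0236  0.028 ]
posttop [0.4483 0.0179 0.07  ]
```

Emit:
{"fn": "servo_tool", "kwargs": {"steps": [[0,2.2,-15,0,10],[0,2.2,-30,0,10],[0,2.2,-40,0,10],[0,2.2,-45,0,10],[0,2.2,-47,0,10],[0,2.2,-47,0,10],[0,2.2,-47,0,10]]}}

```text
time: 13.55
eef_pos: [0.5689, 0.0529, 0.2257]
orientation: [0.0, 0.067, 0.998, 0.0]
wrist_force: [0.7, -0.3, -0.7]
width: 0.0209
grasp_force: 30.0
```

Emit:
{"fn": "servo_tool", "kwargs": {"steps": [[0,0,-1,0,10],[0,0,-1,0,40],[0,0,-1,0,40],[0,0,-1,0,40],[0,0,30,0,40],[0,0,75,0,60],[-10,30,105,0,60],[-26,75,105,0,60]]}}

```text
time: 14.35
eef_pos: [0.5442, 0.1273, 0.3343]
orientation: [0.004, 0.068, 0.998, 0.001]
wrist_force: [1.2, 1.9, -1.2]
width: 0.0587
grasp_force: 0.0
```

Emit:
{"fn": "servo_tool", "kwargs": {"steps": [[-15,45,0,0,60],[-30,90,0,0,60],[-46,135,0,0,60],[-62,180,0,0,60],[-75,217,-10,0,60],[-78,225,-30,0,60],[-78,225,-30,0,60]]}}

```text
time: 15.05
eef_pos: [0.4634, 0.3538, 0.2983]
orientation: [-0.001, 0.066, 0.998, -0.001]
wrist_force: [0.1, -0.1, 0.1]
width: 0.06
grasp_force: 0.0
```

Run:
```python
from h import *
snap('wrist','w4');snap('top','t2');print(readout.read_state()['eef_pos'])
a=np.load('pics/w4.npz')['img'];b=np.load('pics/t2.npz')['img'][95:245,135:335]
im=np.hstack([a,cv2.resize(b,(0,0),fx=2.4,fy=2.4)[:360,:].repeat(1,0) if 0 else np.vstack([cv2.resize(b,(288,216)),np.zeros((168,288,3),np.uint8)])])
cv2.imwrite('pics/w4t2.png',im[:,:,::-1]);print(w2px('w4',(.4645,.353,.03)))
```

```text
[0.4647972  0.35243022 0.30027145]
[252.26115021 202.43533562]
```

View pics/w4t2.png

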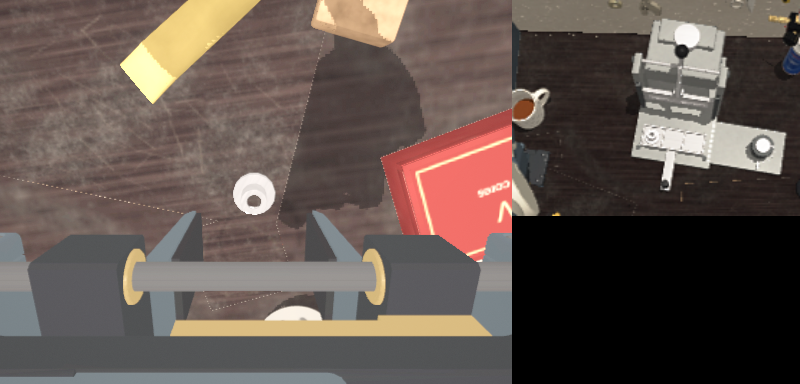

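Hub A stands in the left bay, at (650,135) in the top inset. Hub B's boss is at (254,200), right under the gripper.

Emit:
{"fn": "servo_tool", "kwargs": {"steps": [[-1,1,-40,0,60],[-1,1,-75,0,60],[-1,1,-92,0,60],[-1,1,-97,0,60],[-1,1,-97,0,40],[-1,1,-97,0,10],[-1,1,-97,0,10],[-1,1,-97,0,10]]}}

```text
time: 15.95
eef_pos: [0.464, 0.3539, 0.2042]
orientation: [0.001, 0.067, 0.998, 0.0]
wrist_force: [0.3, -0.9, 0.2]
width: 0.031
grasp_force: 0.0
```

Emit:
{"fn": "servo_tool", "kwargs": {"steps": [[0,0,0,0,10],[0,0,0,0,10],[0,0,0,0,10]]}}

```text
time: 16.25
eef_pos: [0.4639, 0.3539, 0.2037]
orientation: [0.0, 0.067, 0.998, 0.0]
wrist_force: [-0.4, -1.1, 7.7]
width: 0.0213
grasp_force: 30.0
```

Emit:
{"fn": "servo_tool", "kwargs": {"steps": [[0,0,40,0,10],[0,0,85,0,10],[10,-44,100,0,10],[20,-89,100,0,10],[30,-134,100,0,10],[40,-179,100,0,10],[50,-224,100,0,10],[60,-269,100,0,10]]}}

```text
time: 17.05
eef_pos: [0.5238, 0.083, 0.3034]
orientation: [0.0, 0.067, 0.998, 0.0]
wrist_force: [0.6, 0.7, 0.2]
width: 0.0214
grasp_force: 30.0
```

Emit:
{"fn": "servo_tool", "kwargs": {"steps": [[10,-45,0,0,10],[20,-90,0,0,10],[28,-122,0,0,10],[31,-134.7,0,0,10],[31,-134.7,-35,0,10],[31,-134.7,-35,0,10]]}}

```text
time: 17.65
eef_pos: [0.5535, -0.0497, 0.2655]
orientation: [-0.003, 0.067, 0.998, 0.0]
wrist_force: [-0.3, 1.2, -0.6]
width: 0.0211
grasp_force: 30.0
```

Run:
```python
from h import *
snap('wrist','w5');s=readout.read_state();print(s['eef_pos'],s['width'],s['grasp_force'])
```

```text
[ 0.55391491 -0.04938464  0.26712137] 0.020892566804639686 29.999948143959045
```

View pics/w5.png

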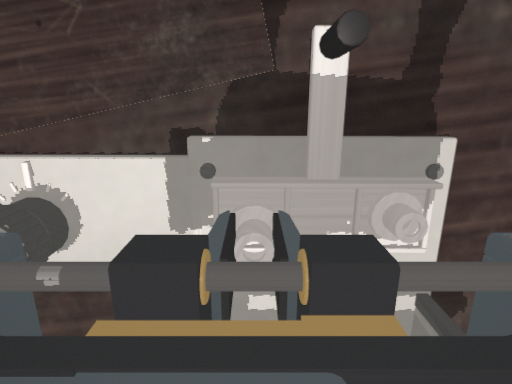

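Hub B is over the right bay: walls at about u 216 and 287, hub at 254. Hub A sits flat in the left bay. Lowering now.

Emit:
{"fn": "servo_tool", "kwargs": {"steps": [[0,-1,-15,0,10],[0,-1,-30,0,10],[0,-1,-38,0,10],[0,-1,-41,0,10],[0,-1,-42,0,10],[0,-1,-42,0,10]]}}

```text
time: 18.3
eef_pos: [0.5549, -0.0508, 0.2268]
orientation: [0.0, 0.067, 0.998, -0.0]
wrist_force: [-0.9, 0.2, -1.0]
width: 0.0211
grasp_force: 30.0
```

Emit:
{"fn": "servo_tool", "kwargs": {"steps": [[0,0,-1,0,10],[0,0,-1,0,40],[0,0,-1,0,40],[0,0,-1,0,40],[0,0,30,0,40],[0,0,75,0,40],[-30,10,75,0,60],[-75,33,75,0,60]]}}

```text
time: 19.1
eef_pos: [0.4813, -0.0188, 0.3025]
orientation: [0.003, 0.068, 0.998, -0.0]
wrist_force: [0.9, 1.7, -0.6]
width: 0.0527
grasp_force: 0.0
```

Run:
```python
from h import *
d=snap('wrist','w6');t=snap('top','t3');s=readout.read_state();print(s['eef_pos'])
cv2.imwrite('pics/c6.png',np.hstack([d['img'],np.vstack([cv2.resize(t['img'][150:210,225:325],(280,168)),cv2.resize(t['img'][110:260,80:330],(280,168))]+[np.zeros((48,280,3),np.uint8)])])[:,:,::-1])
```

```text
[ 0.4744877  -0.01615205  0.30076886]
```

View pics/c6.png

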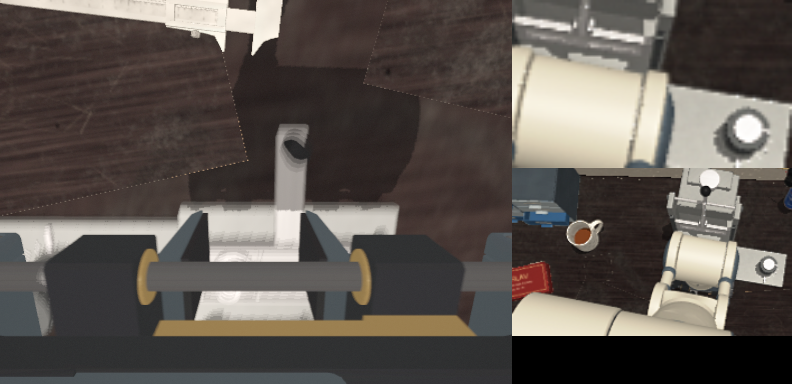

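The post is visible at (293,150). I'll rise to a single view that shows both bays and the collar.

Emit:
{"fn": "servo_tool", "kwargs": {"steps": [[0,0,45,0,60],[0,0,95,0,60],[20,-15,140,0,60],[45,-35,180,0,60],[70,-55,215,0,60],[95,-70,220,0,60],[110,-75,220,0,60],[110,-75,220,0,60]]}}

```text
time: 20.0
eef_pos: [0.5914, -0.094, 0.5207]
orientation: [-0.0, 0.067, 0.998, 0.0]
wrist_force: [-0.8, 0.1, -1.4]
width: 0.0598
grasp_force: 0.0
```

Run:
```python
from h import *
d=snap('wrist','w7');print(readout.read_state()['eef_pos'],d['camera_matrix'][0,0])
q=[w2px('w7',p) for p in [(.569,.0528,.05),(.555,-.05,.05),(.545,-.2225,.07)]];print(q)
def cr(i,w,h):
    u,v=q[i].round().astype(int);u0,v0=max(u-w//2,0),max(v-h//2,0);print(u0,v0)
    return cv2.resize(d['img'][v0:v0+h,u0:u0+w],(w*5,h*5),interpolation=cv2.INTER_CUBIC)
a=cr(2,80,90);b=cr(1,78,45);c=cr(0,78,45)
m=np.hstack([a,np.vstack([b,c])]);cv2.imwrite('pics/c7.png',m[:,:,::-1]);print(m.shape)
```

```text
[ 0.59041599 -0.09333906  0.52053937] 315.2498950911287
[array([354.05775775, 129.71355162]), array([280.31802253, 129.67455362]), array([154.3053455 , 140.74881865])]
114 96
241 108
315 108
(450, 790, 3)
```

View pics/c7.png

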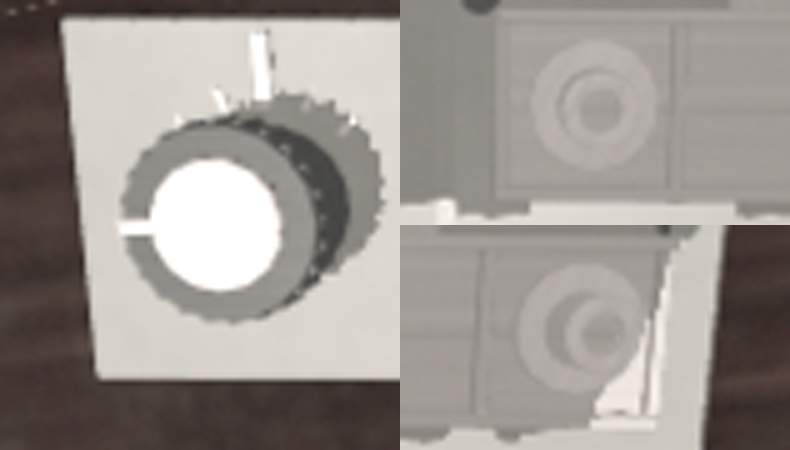

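Both hubs sit flat in the left and right bays. The collar pointer is at image left (120,228) of centre (218,222), and the long mark is up at (260,65). That's about +1.6 rad, so it needs a clockwise turn of about 92°. Shuttle first.

Emit:
{"fn": "servo_tool", "kwargs": {"steps": [[-36,28,-10,0,60],[-72,56,-20,0,60],[-108,83,-40,0,60],[-140,105,-65,0,60],[-147,110.5,-110,0,60],[-147,110.5,-160,0,60],[-147,110.5,-210,0,60],[-147,110.5,-250,0,60]]}}

```text
time: 20.85
eef_pos: [0.4413, 0.0179, 0.2696]
orientation: [-0.001, 0.067, 0.998, 0.0]
wrist_force: [1.0, -0.8, -0.9]
width: 0.0603
grasp_force: 0.0
```

Emit:
{"fn": "servo_tool", "kwargs": {"steps": [[0,0,-30,0,60],[0,0,-44,0,50],[0,0,-44,0,20],[0,0,-44,0,0],[0,0,-44,0,0],[0,0,-44,0,0],[0,0,-44,0,0],[0,0,-44,0,0]]}}

```text
time: 21.65
eef_pos: [0.4433, 0.0166, 0.228]
orientation: [0.001, 0.067, 0.998, -0.001]
wrist_force: [-3.7, -19.3, 9.8]
width: 0.0172
grasp_force: 30.0
```

Emit:
{"fn": "servo_tool", "kwargs": {"steps": [[5,-1.2,0,0,0],[18,-3,0,0,0],[34,-5.2,0,0,0],[50,-7.5,0,0,0],[66,-9.7,0,0,0],[82,-12,0,0,0],[98,-14.1,0,0,0],[112,-16.1,0,0,0]]}}

```text
time: 22.45
eef_pos: [0.5558, 0.0007, 0.2281]
orientation: [0.0, 0.067, 0.998, -0.0]
wrist_force: [-2.5, -6.6, 6.1]
width: 0.0175
grasp_force: 30.0
```

Emit:
{"fn": "servo_tool", "kwargs": {"steps": [[10,-1.4,0,0,0],[17,-2.4,0,0,0],[21,-2.9,0,0,0],[23,-3.1,0,0,0],[24,-3.2,0,0,0],[24,-3.2,0,0,0]]}}

```text
time: 23.05
eef_pos: [0.5778, -0.0023, 0.228]
orientation: [-0.002, 0.067, 0.998, -0.0]
wrist_force: [-14.0, -7.0, 17.7]
width: 0.0171
grasp_force: 30.0
```

Emit:
{"fn": "servo_tool", "kwargs": {"steps": [[0,0,0,0,40],[0,0,0,0,60],[0,0,0,0,60],[-25,3,0,0,70],[-45,6,30,0,70],[-45,6,80,0,70],[-45,6,130,0,70],[-45,6,180,0,70]]}}

```text
time: 23.85
eef_pos: [0.5338, 0.0042, 0.4094]
orientation: [0.0, 0.067, 0.998, 0.0]
wrist_force: [1.5, -0.4, -1.2]
width: 0.0701
grasp_force: 0.0
```

Emit:
{"fn": "servo_tool", "kwargs": {"steps": [[0,0,50,0,70],[0,0,100,0,70],[0,0,150,0,70],[30,-4,165,0,70],[75,-11,165,0,70],[120,-17,165,0,70],[158,-22,165,0,70],[158,-22,165,0,70]]}}

```text
time: 24.65
eef_pos: [0.6957, -0.0186, 0.5696]
orientation: [-0.001, 0.067, 0.998, 0.0]
wrist_force: [-0.7, 0.9, -1.0]
width: 0.0698
grasp_force: 0.0
```

Emit:
{"fn": "servo_tool", "kwargs": {"steps": [[-1,0,-30,0,70],[-1,0,-60,0,70],[-1,0,-84,0,70],[-1,0,-84,0,50],[-1,0,-84,0,10],[-1,0,-84,0,10]]}}

```text
time: 25.25
eef_pos: [0.6913, -0.0179, 0.4902]
orientation: [0.001, 0.067, 0.998, -0.0]
wrist_force: [-0.1, -0.2, -0.3]
width: 0.0487
grasp_force: 0.0
```

Emit:
{"fn": "servo_tool", "kwargs": {"steps": [[0,-0.5,-3,0,10],[0,-0.5,-4.5,0,10],[0,-0.5,-4.5,0,10],[0,-0.5,-4.5,0,10],[0,-0.5,-4.5,0,10]]}}

```text
time: 25.75
eef_pos: [0.6912, -0.0184, 0.4839]
orientation: [0.0, 0.067, 0.998, 0.0]
wrist_force: [-0.2, 0.6, 2.1]
width: 0.0281
grasp_force: 30.0
```

Emit:
{"fn": "servo_tool", "kwargs": {"steps": [[4,-0.5,5,0,10],[8,-1,10,0,10],[12,-1.6,15.5,0,10],[14,-1.9,19,0,10],[14,-1.9,20,0,10],[14,-1.9,20,0,10]]}}

```text
time: 26.35
eef_pos: [0.7049, -0.0203, 0.5024]
orientation: [-0.002, 0.067, 0.998, 0.0]
wrist_force: [-7.1, 0.2, -15.1]
width: 0.0284
grasp_force: 30.0
```

Emit:
{"fn": "servo_tool", "kwargs": {"steps": [[-8,1.1,3.5,0,10],[-17,2.4,6.5,0,10],[-31,4.3,10,0,10],[-46,6.3,12,0,10],[-61,8.4,13,0,10],[-61,8.4,13,0,10]]}}

```text
time: 26.95
eef_pos: [0.6433, -0.0118, 0.5171]
orientation: [0.0, 0.067, 0.998, -0.0]
wrist_force: [3.6, 0.6, -15.0]
width: 0.0283
grasp_force: 30.0
```

Emit:
{"fn": "servo_tool", "kwargs": {"steps": [[0,0,-12,0,10],[0,0,-24,0,10],[0,0,-36,0,10],[0,0,-48,0,10],[0,0,-60,0,10],[0,0,-72,0,10],[0,0,-82,0,10],[0,0,-84,0,10]]}}

```text
time: 27.75
eef_pos: [0.6445, -0.0119, 0.4325]
orientation: [0.001, 0.067, 0.998, 0.0]
wrist_force: [0.1, 0.7, 15.1]
width: 0.0283
grasp_force: 30.0
```

Emit:
{"fn": "servo_tool", "kwargs": {"steps": [[0,0,-1,0,10],[0,0,-1,0,40],[0,0,-1,0,70],[0,0,-1,0,70],[0,0,-1,0,70],[0,0,40,0,70],[-5,-15,70,0,80],[-40,-45,70,0,80]]}}

```text
time: 28.55
eef_pos: [0.6063, -0.0564, 0.5064]
orientation: [0.004, 0.066, 0.998, -0.0]
wrist_force: [0.3, -1.7, -0.6]
width: 0.0794
grasp_force: 0.0
```

Run:
```python
from h import *
s=readout.read_state();print(s['eef_pos'],s['joint_positions'])
```

```text
[ 0.60628138 -0.05640601  0.50640359] [-1.90929869e-01  3.91630408e-01  1.23708580e+00  4.59333633e-04
  1.50520403e+00 -1.63019036e+00]
```

Emit:
{"fn": "servo_tool", "kwargs": {"steps": [[-17,-46,0,0,85],[-35,-92,0,0,85],[-53,-138,0,0,85],[-61,-164,-10,0,85],[-61,-164,-60,0,85],[-61,-164,-110,0,85],[-61,-164,-160,0,85],[-61,-164,-200,0,85]]}}

```text
time: 29.35
eef_pos: [0.5425, -0.2208, 0.3002]
orientation: [-0.001, 0.067, 0.998, 0.0]
wrist_force: [0.2, -0.6, 0.5]
width: 0.0851
grasp_force: 0.0
```

Emit:
{"fn": "servo_tool", "kwargs": {"steps": [[0,0,-40,0,85],[0,0,-65,0,85],[0,0,-72,0,85],[0,0,-72,0,70],[0,0,-72,0,62],[0,0,-72,0,62]]}}

```text
time: 29.95
eef_pos: [0.5437, -0.2212, 0.2323]
orientation: [0.001, 0.067, 0.998, -0.001]
wrist_force: [0.5, -0.4, 0.6]
width: 0.0643
grasp_force: 0.0
```

Emit:
{"fn": "servo_tool", "kwargs": {"steps": [[1,0.3,0,0,40],[1,0.3,0,0,40],[1,0.3,0,0,40],[1,0.3,0,0,40]]}}

```text
time: 30.35
eef_pos: [0.5446, -0.2203, 0.2318]
orientation: [0.001, 0.067, 0.998, 0.0]
wrist_force: [1.4, 6.1, 9.2]
width: 0.0537
grasp_force: 30.0
```

Emit:
{"fn": "servo_tool", "kwargs": {"steps": [[0,0.3,0,-0.7,40],[0,0.3,0,-1.5,40],[0,0.3,0,-2.3,40],[0,0.3,0,-3.1,40],[0,0.3,0,-3.9,40],[0,0.3,0,-4.7,40],[0,0.3,0,-5.5,40],[0,0.3,0,-5.7,40]]}}

```text
time: 31.15
eef_pos: [0.5448, -0.2199, 0.2318]
orientation: [0.001, 0.45, 0.893, 0.0]
wrist_force: [2.4, 7.4, 6.8]
width: 0.0536
grasp_force: 30.0
```

Emit:
{"fn": "servo_tool", "kwargs": {"steps": [[0,0,0,-0.7,40],[0,0,0,-1.5,40],[0,0,0,-2.3,40],[0,0,0,-3.1,40],[0,0,0,-3.9,40],[0,0,0,-4.7,40],[0,0,0,-5.5,40],[0,0,0,-5.76,40]]}}

```text
time: 31.95
eef_pos: [0.545, -0.2199, 0.2318]
orientation: [0.001, 0.764, 0.645, 0.001]
wrist_force: [4.8, 6.6, 5.9]
width: 0.0536
grasp_force: 30.0
```

Emit:
{"fn": "servo_tool", "kwargs": {"steps": [[0,0,0,0,40],[0,0,0,0,40],[0,0,0,0,70],[0,0,0,0,80],[0,0,0,0,85],[0,0,40,0,85],[0,0,85,0,85],[0,0,130,0,85]]}}

```text
time: 32.75
eef_pos: [0.5439, -0.2203, 0.3621]
orientation: [-0.0, 0.762, 0.647, -0.0]
wrist_force: [0.5, -0.9, -0.0]
width: 0.0849
grasp_force: 0.0
```

Emit:
{"fn": "servo_tool", "kwargs": {"steps": [[-30,0,40,0,85],[-65,10,75,0,85],[-100,30,100,0,85],[-125,70,110,0,85],[-140,115,120,0,85],[-145,160,130,0,85],[-145,210,130,0,85],[-145,260,130,0,85]]}}

```text
time: 33.55
eef_pos: [0.3984, 0.0412, 0.4913]
orientation: [0.001, 0.763, 0.647, 0.001]
wrist_force: [1.5, 0.0, -0.8]
width: 0.0846
grasp_force: 0.0
```

Emit:
{"fn": "servo_tool", "kwargs": {"steps": [[0,48,0,0,85],[0,96,0,0,85],[0,144,0,0,85],[0,192,0,0,85],[0,240,0,0,85],[0,280,0,0,85],[0,280,0,0,85]]}}

```text
time: 34.25
eef_pos: [0.3988, 0.3234, 0.4904]
orientation: [-0.0, 0.761, 0.648, 0.0]
wrist_force: [0.6, -0.3, 0.0]
width: 0.0856
grasp_force: 0.0
```

Run:
```python
from h import *
t=snap('top','t9')['img'];s=snap('scene','s9')['img']
R=lambda a,w,h:cv2.resize(a,(w,h),interpolation=cv2.INTER_CUBIC)
m=np.hstack([R(t[95:245,215:335],480,600),np.vstack([R(s[140:270,240:320],320,520),np.zeros((80,320,3),np.uint8)])])
cv2.imwrite('pics/c9.png',m[:,:,::-1]);s=readout.read_state();print(s['eef_pos'],s['time'])
```

```text
[0.39894755 0.32009726 0.49037412] 34.35
```

View pics/c9.png

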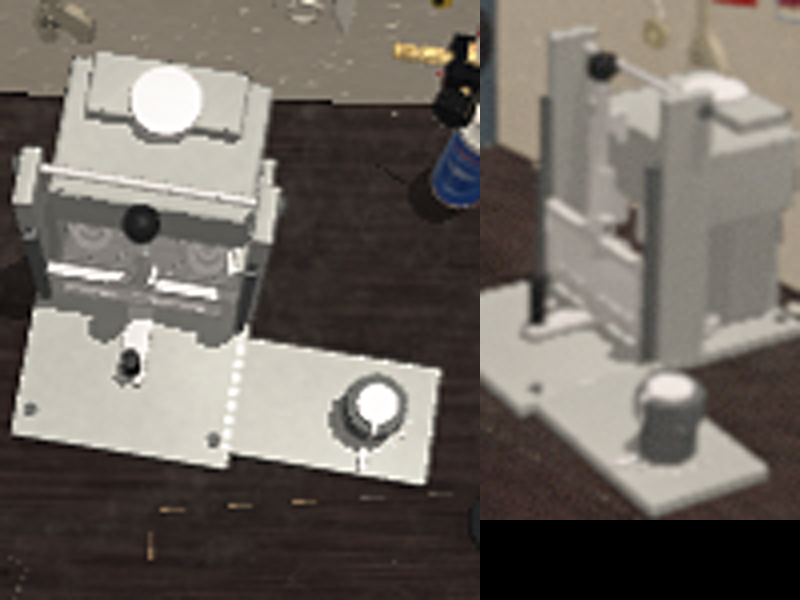

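Run:
```python
from h import *
a=np.load('pics/t0.npz')['img'].astype(int);b=np.load('pics/t9.npz')['img'].astype(int)
print('post shuttle diff',np.abs(a-b).max(2)[174:195,238:258].max(1),'ball',np.abs(a-b).max(2)[145:156,244:256].max())
for k in (-.4,-.2,0,.2,.4):
    th=np.radians(-8)+np.pi+k
    img=[w2px('t9',(.545+r*np.cos(th),-.2205+r*np.sin(th),.068)) for r in (.02,.023,.026)]
    print(k,[(b[int(round(v)),int(round(u))].sum(),u.round(1),v.round(1)) for u,v in img])
print(b[198:207,303:314].sum(2))
```

```text
post shuttle diff [25 26 28 31 29 30 30 30 30 29 30 30 30 31 29 29 31 30 29 29 29] ball 30
-0.4 [(np.int64(358), np.float64(305.9), np.float64(200.6)), (np.int64(359), np.float64(305.5), np.float64(201.3)), (np.int64(247), np.float64(305.0), np.float64(202.0))]
-0.2 [(np.int64(275), np.float64(307.0), np.float64(201.1)), (np.int64(347), np.float64(306.7), np.float64(201.9)), (np.int64(180), np.float64(306.4), np.float64(202.6))]
0 [(np.int64(765), np.float64(308.1), np.float64(201.4)), (np.int64(732), np.float64(307.9), np.float64(202.2)), (np.int64(574), np.float64(307.8), np.float64(203.0))]
0.2 [(np.int64(532), np.float64(309.2), np.float64(201.4)), (np.int64(456), np.float64(309.3), np.float64(202.3)), (np.int64(330), np.float64(309.3), np.float64(203.1))]
0.4 [(np.int64(321), np.float64(310.3), np.float64(201.3)), (np.int64(356), np.float64(310.5), np.float64(202.1)), (np.int64(219), np.float64(310.8), np.float64(202.9))]
[[361 252 765 765 765 762 763 764 765 765 712]
 [338 348 315 757 765 765 765 765 765 725 409]
 [342 361 354 207 509 763 765 764 532 353 352]
 [145 308 359 358 275 765 532 321 341 354 372]
 [139 179 247 353 347 732 456 342 356 362 243]
 [171 146 184 180 282 574 330 241 219 323 504]
 [298 219 157 189 302 213 144 162 245 623 657]
 [324 329 296 274 285 273 306 333 630 706 655]
 [328 309 393 348 308 339 360 627 658 641 691]]
```

The pointer is at 0. The shuttle post and the ball are pixel-identical to the start (home and upright), and both hubs are inside the press.

```bash
python3 -c "
from plant import ticket
print(ticket.hand_in())"
```

```text
the job is handed in; nothing more can be done
None
```

The job is done and handed in, with no verdict shown: both hub blanks (only two were on the bench) are flat in the shuttle's left and right bays, the shuttle is home, the guard is down with its bar upright, and the collar pointer is at the long mark.

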